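Fit pulleys and stop collars to two idler axles

TASK

Build up the two stub axles with the parts that match them in size: large pulley and large collar on the thick axle, small pulley and small collar on the thin one. Go round with the pulleys first, one on each axle, slid right down onto the shoulder; only when both are on, lock them in by sliding a collar down each axle until it lies flat on the pulley. Leave the roll of masking tape where it lies.

Things in the scene. Friction and masses are not known exactly. Their poses are not given: they have to be found in the camera images.
- thick_axle: thicker of two upright stub axles, fixed: grey square foot 78 mm wide, 8 mm high, bolt heads to 15 mm; grey shoulder 34 mm across, its top (seat) 22 mm above the origin; steel shaft 22 mm thick up to 74 mm, tapering to 8 mm at 86 mm. Origin: centre of the foot's underside, z up. Bare at start; fitted, the pulley's underside is at 22 mm and the collar's at 50 mm
- thin_axle: thinner of two upright stub axles, fixed: grey round foot 72 mm across, 8 mm high, bolt heads to 15 mm; grey shoulder 25 mm across, its top (seat) 22 mm above the origin; steel shaft 14 mm thick up to 69 mm, tapering to 5 mm at 78 mm. Origin: centre of the foot's underside, z up. Bare at start; fitted, the pulley's underside is at 22 mm and the collar's at 46 mm
- large_pulley: large V-belt pulley of dark cast metal, 66 mm in outer diameter, 28 mm high, groove round its rim, recessed web, plain bore 26 mm in diameter right through, about 0.3 kg; round; origin at the centre of its underside, z along the bore, up at the start, when it lies flat on the bench
- small_pulley: small V-belt pulley of dark cast metal, 48 mm in outer diameter, 24 mm high, groove round its rim, recessed web, plain bore 18 mm in diameter right through, about 0.16 kg; round; origin at the centre of its underside, z along the bore, up at the start, when it lies flat on the bench
- large_collar: large stop collar: smooth bright steel ring, 44 mm in outer diameter, 20 mm high, bore 26 mm in diameter right through, about 0.14 kg; round; origin at the centre of its underside, z along the bore, up at the start, when it lies flat on the bench
- small_collar: small stop collar: smooth bright steel ring, 32 mm in outer diameter, 20 mm high, bore 18 mm in diameter right through, about 0.08 kg; round; origin at the centre of its underside, z along the bore, up at the start, when it lies flat on the bench
- tape_roll: roll of pale masking tape lying flat, 97 mm in outer diameter, 24 mm high, not part of the job; origin at the centre of its underside, z up
Mind the look-alikes: they are no part of the job. Leave any red or turquoise look-alike of the thick_axle alone.

How it is judged:
By the outcome, as a careful person would: the job done as asked, in the order asked, and still so for the second after the job is handed in, with the robot touching nothing.
It also fails if it takes over 109 s, if anything falls off the work surface, if the arm or the gripper's body presses on something with over 40 N, if the wrist force passes 120 N, or if a joint passes its speed limit or range.

ROBOT

A 7-joint arm with a two-finger parallel gripper is mounted at the origin on a cart in front of the work surface, level with it; the furniture and walls round the work are solid. World frame = base frame: x ahead of the robot, y to its left, z up, the work surface at z = 0. Lengths are in mm, angles in rad, forces in N, time in s.
With the tool pointing down it reaches from about 400 to 900 mm from the base axis. Payload 5.6 kg.
Tool frame: the origin (TCP) lies midway between the tips of the shut fingers; the grasp point (between the pads) lies 19 mm behind it; z points along the fingers, y is the line along which they close (so a half turn about z gives the same grasp; the last joint's range is limited). The gripper opens to 92 mm and grips with 3 to 60 N. Pads are 20 mm wide; open, the fingers measure 128 mm over their backs; the gripper's body (75 mm by 189 mm) begins 69 mm behind the grasp point.
Start: joints at [1.176, 0.468, -0.012, 1.603, 0.006, 1.071, -0.056], TCP at [223.942, -610.212, 214.592] pointing down, gripper open.
Joint ranges: [-2.53, 2.53], [-0.31, 2.02], [-1.57, 1.55], [0.28, 2.44], [-1.29, 4.43], [0.15, 1.84], [-2.92, 2.92]. Speed limits (rad/s): [2.57, 2.57, 3.14, 3.14, 3.14, 3.14, 3.14].

INTERFACE

Orientations are given as a 3x3 rotation matrix whose columns are the frame's x, y, z axes.
In Python, from cell import r gives the robot as it stands.
- The arm moves only by the tool move_arm, never from a script. Its argument "moves" is one flat list of numbers, 5 for each row, row after row: the shift along the tool's x, y, z in mm, then the turn about the tool's z in degrees, then the finger opening in mm, from 0 to 91.9. In form: [x, y, z, roll, fingers, x, y, z, roll, fingers, ...]. A call has exactly 8 rows; each row shifts and turns the commanded pose from where the row before left it, along the tool's axes as they then stand; what a row does not reach is not made up. A row lasts 1/12 s, in which the tool goes at most 41.7 mm and 7.16 degrees, less where a joint would pass 70% of its speed; a pose out of reach is approached as far as the arm can. A call is refused whole if a number of a shift passes 41.7 or a number of a turn 7.16, either way. A call with a gripper value outside its range is refused whole. The fingers move at their own pace and stop on an object; "newtons" is the grip in N (left out, the last holds). Time passes only in rows, so rows that do not move let the fingers close, or fill a call up. It gives the time, the measured TCP pose, the force, the opening and the grip force at its end, in the units of the state.
- r.sense(): the state, without advancing time (a new reading comes with each control period).
- r.capture(name): name is "side" or "top"; returns the picture (420x560x3 uint8, blue, green, red); there is no depth.
- r.camera_model(name): a dict with "mtx" (3x3 intrinsics, pixels), "k1" (the pictures are not rectified: a ray, as slopes to the right and down, at radius r is drawn at 1 + k1 r^2 times it, then the intrinsics apply), "world_from_camera" (4x4, takes a point from camera to world coordinates). Camera axes: x right, y down, z forward; pixel columns grow to the right and rows downward; lengths in mm; the calibration is good to about 2 mm. A picture is of the moment at which its call begins. camera_model takes no time and is no camera call.
- r.job_done(): hands the job in; it is judged then, once.
Trained networks look in the newest picture that a camera, given by its name, has taken for a name from the list of things; names that differ only in an ending like _2 or _b are one class to them, and where a whole thing is asked for, a point or a joint stands for the part that bears it (a point fixed in the world has none). Each returns a list of dicts, best first, with "conf" (0 to 1); they miss things now and then, are a little off and sometimes report something else, mostly with a low value. They report only what shows in the picture. A call takes as long as a camera call. They do not tell look-alikes from the thing itself.
- r.spot_in(name, camera): "centre" ([x, y, z] in mm, in world coordinates, good to about 4 mm: the middle of the surface that is visible of it).
- r.pinpoint(name, camera): "centre" ([x, y, z] in mm, in world coordinates, good to about 4 mm: a listed point, or the origin of a listed thing).
The state is a dict: "clock": time; "joints": joint angles; "joint_vel": joint speeds; "joint_torque": joint torques, N m; "ee_pos": TCP position; "ee_rot": TCP orientation; "wrist_force": force on the tool from outside, world axes, zero at the start; "moment": the same for the moment, N m; "opening": finger opening in mm; "grip_force": force on a finger pad.
Only numpy, scipy, OpenCV 4.12 (cv2) and the standard library are available. Lean on these libraries where they do the work, as an engineer would, in place of code of your own. Each camera call takes 0.05 s, during which the arm holds its last target. There are 200 camera calls.

## Working session

There is one attempt and no reset: what is moved stays moved. The work goes in short steps, Python scripts to look and compute and a tool call to move; the robot and the scene stay as the last step left them, time stands still between calls to the robot, and variables do not carry over. Pictures are saved under pics/ and viewed, at most 19 in all, crops included, and the job is handed in when it is done.

Besides the shell and the picture viewer there is one more tool, called as a command line: name --argument value ..., lists and objects as JSON in quotes. move_arm: Moves the arm, as the interface text tells. Its arguments: {"type":"object","properties":{"moves":{"type":"array","items":{"type":"number"}},"newtons":{"type":"number"}},"required":["moves"]}

```bash
mkdir -p pics; ls
cat > h.py <<'E'
from cell import r
import numpy as np, cv2
def shot(cam,fn):
    im=r.capture(cam); cv2.imwrite('pics/'+fn,im); return im
def proj(cam,P):
    m=r.camera_model(cam); T=np.linalg.inv(np.array(m['world_from_camera']))
    p=T[:3,:3]@np.array(P,float)+T[:3,3]; s=p[:2]/p[2]; s=s*(1+m['k1']*(s@s))
    K=np.array(m['mtx']); return (K@[s[0],s[1],1])[:2]
def unproj(cam,uv,z):
    m=r.camera_model(cam); T=np.array(m['world_from_camera']);K=np.array(m['mtx'])
    d=np.linalg.inv(K)@[uv[0],uv[1],1]; d=d[:2]; s=d.copy()
    for _ in range(20): s=d/(1+m['k1']*(s@s))
    v=T[:3,:3]@[s[0],s[1],1]; o=T[:3,3]; return o+v*(z-o[2])/v[2]
E
python3 - <<'E'
from h import *
shot('top','t0.png');shot('side','s0.png')
names=['thick_axle','thin_axle','large_pulley','small_pulley','large_collar','small_collar','tape_roll']
for n in names:
  for c in ['top','side']:
    print(n,c,[(np.round(d['centre']).tolist(),round(d['conf'],2),np.round(proj(c,d['centre'])).tolist()) for d in r.pinpoint(n,c)])
s=r.sense();print(s['clock'],s['ee_pos'],np.round(s['ee_rot'],3),s['opening'])
for c in ['top','side']: print(np.round(r.camera_model(c)['world_from_camera'],2))
E
```

```text
pics
thick_axle top [([340.0, -53.0, 2.0], 0.9, [295.0, 290.0]), ([739.0, -394.0, -0.0], 0.86, [408.0, 159.0]), ([474.0, -377.0, -3.0], 0.79, [403.0, 246.0]), ([340.0, -329.0, -3.0], 0.62, [388.0, 291.0]), ([462.0, -12.0, 5.0], 0.16, [282.0, 249.0])]
thick_axle side [([342.0, -334.0, -2.0], 0.83, [207.0, 290.0]), ([341.0, -52.0, 0.0], 0.83, [219.0, 222.0]), ([470.0, -382.0, 1.0], 0.81, [257.0, 304.0]), ([743.0, -394.0, -5.0], 0.78, [369.0, 312.0])]
thin_axle top [([594.0, -120.0, 1.0], 0.75, [318.0, 205.0])]
thin_axle side [([592.0, -117.0, 0.0], 0.85, [305.0, 238.0])]
large_pulley top [([609.0, 209.0, 2.0], 0.55, [210.0, 199.0])]
large_pulley side [([613.0, 205.0, -5.0], 0.67, [309.0, 179.0]), ([466.0, -7.0, -2.0], 0.2, [262.0, 215.0])]
small_pulley top [([465.0, -13.0, 2.0], 0.67, [282.0, 248.0])]
small_pulley side [([462.0, -8.0, -2.0], 0.69, [261.0, 215.0])]
large_collar top [([462.0, -211.0, 0.0], 0.54, [349.0, 249.0]), ([462.0, -15.0, 4.0], 0.52, [283.0, 249.0])]
large_collar side []
small_collar top [([606.0, 21.0, 2.0], 0.62, [272.0, 201.0])]
small_collar side [([603.0, 19.0, 1.0], 0.66, [308.0, 210.0])]
tape_roll top [([606.0, -306.0, -0.0], 0.9, [380.0, 202.0])]
tape_roll side [([466.0, -206.0, 1.0], 0.38, [259.0, 257.0])]
0.8 [ 223.90914069 -610.24619028  214.64366877] [[ 0.939  0.344  0.   ]
 [ 0.344 -0.939 -0.   ]
 [-0.     0.    -1.   ]] 91.99921002818988
[[ 1.00000e-02 -9.90000e-01  1.00000e-01  4.26660e+02]
 [-1.00000e+00 -1.00000e-02  1.00000e-02 -1.87500e+01]
 [-1.00000e-02 -1.00000e-01 -1.00000e+00  1.25157e+03]
 [ 0.00000e+00  0.00000e+00  0.00000e+00  1.00000e+00]]
[[ 1.00000e+00  3.00000e-02 -0.00000e+00  5.28550e+02]
 [ 2.00000e-02 -5.80000e-01  8.20000e-01 -1.29652e+03]
 [ 2.00000e-02 -8.20000e-01 -5.80000e-01  9.33150e+02]
 [ 0.00000e+00  0.00000e+00  0.00000e+00  1.00000e+00]]
```

View pics/t0.png

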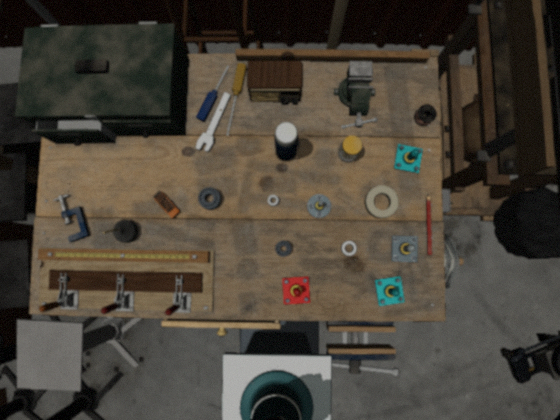

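View pics/s0.png

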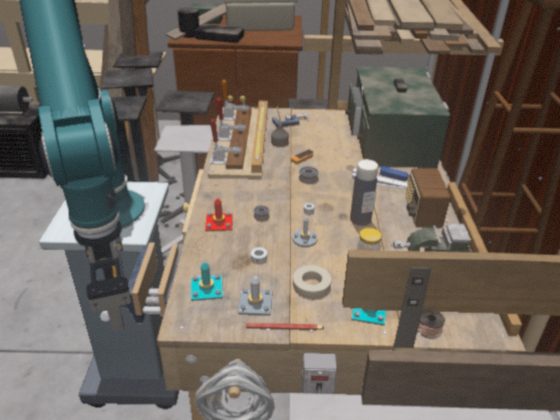

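The top view shows the grey thick axle at (404,247), with the red and turquoise look-alikes at (296,290), (389,290) and (408,158). The thin axle is at (319,206), the large pulley (210,199), small pulley (284,248), large collar (349,248), small collar (273,201) and tape (381,202). The dark things at (124,231) and (425,114) are other clutter. Next I'll refine the positions by overlaying circles.

```bash
cat > ov.py <<'E'
from h import *
# name: x,y, list of (z, radius)
P={'thick':(472,-380,[(22,17),(86,4),(0,39)]),'thin':(593,-119,[(8,36),(78,2.5)]),'lp':(611,207,[(28,33),(28,13)]),
'sp':(464,-11,[(24,24),(24,9)]),'lc':(464,-209,[(20,22),(20,13)]),'sc':(604,20,[(20,16),(20,9)])}
def mont(P,cam,im,fn,S=7,h=19):
    t=[]
    for n,(x,y,cs) in P.items():
        c=np.round(proj(cam,(x,y,25))).astype(int)
        cr=cv2.resize(im[c[1]-h:c[1]+h,c[0]-h:c[0]+h],None,fx=S,fy=S,interpolation=cv2.INTER_CUBIC)
        cr=cv2.convertScaleAbs(cr,alpha=1.6)
        for z,rad in cs:
            q=np.array([(proj(cam,(x+rad*np.cos(a),y+rad*np.sin(a),z))-c+h+.5)*S for a in np.linspace(0,6.28,60)])
            cv2.polylines(cr,[q.astype(int)],True,(0,255,0),1)
        t.append(cr)
    k=(len(t)+1)//2
    while len(t)<2*k: t.append(t[0]*0)
    cv2.imwrite('pics/'+fn,np.vstack([np.hstack(t[:k]),np.hstack(t[k:])]))
if __name__=='__main__':
    im=cv2.imread('pics/t0.png'); mont(P,'top',im,'m0.png')
    im=cv2.imread('pics/s0.png'); mont(P,'side',im,'m1.png')
E
python3 ov.py
```

```text
(no output)
```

View pics/m0.png

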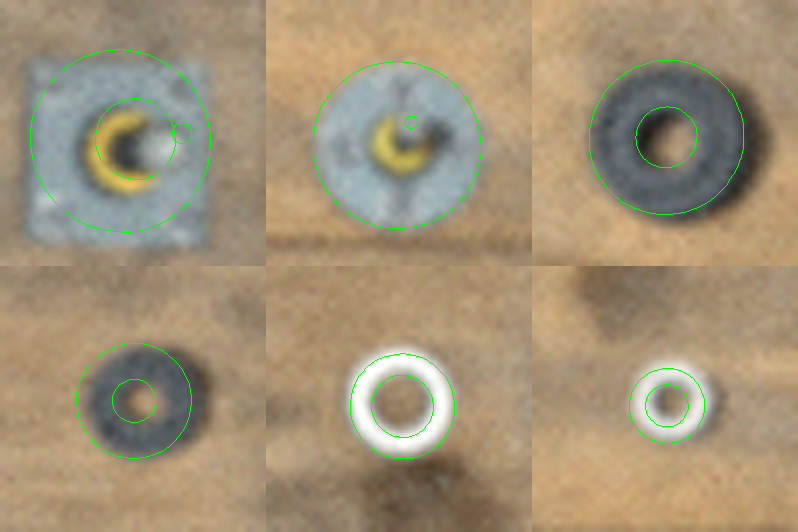

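View pics/m1.png

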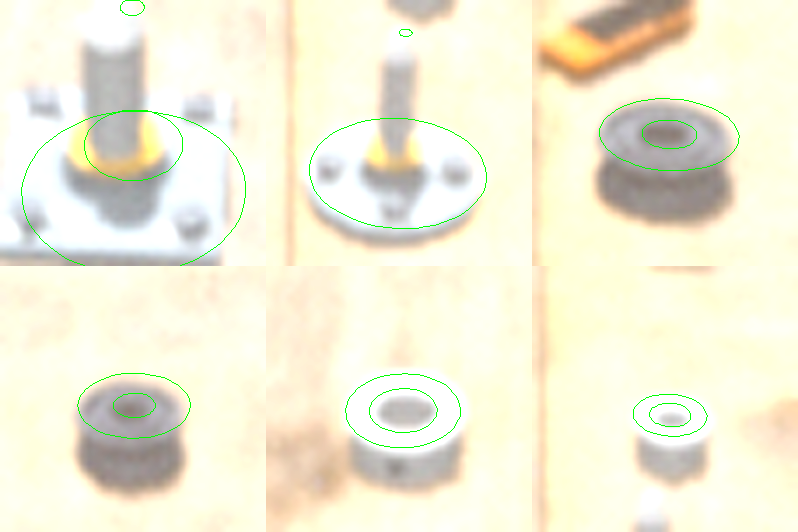

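move_arm --moves '[0,0,0,7,90,0,0,0,7,90,0,0,0,6.1,90,0,0,0,0,90,0,0,0,0,90,0,0,0,0,90,0,0,0,0,90,0,0,0,0,90]' --newtons 25

```text
clock: 1.47
ee_pos: [223.9, -610.2, 214.6]
ee_rot: [[1.0, 0.002, 0.0], [0.002, -1.0, 0.0], [0.0, -0.0, -1.0]]
wrist_force: [0.1, 0.5, -0.3]
opening: 89.9
grip_force: 0.0
```

Run:
```python
import ov; from h import *
P={'thick':(466,-377,[(22,17),(84,4.5),(15,1),(8,39),(74,11)]),'thin':(592,-119,[(8,36),(78,2.5),(69,7),(22,12.5)]),'lp':(609.5,206,[(28,33),(28,13)]),
'sp':(463,-15,[(24,24),(24,9)]),'lc':(465,-209,[(20,22),(20,13)]),'sc':(605,18,[(20,16),(20,9)])}
a=cv2.imread('pics/t0.png');b=cv2.imread('pics/s0.png')
ov.mont(P,'top',a,'a.png',7);ov.mont(P,'side',cv2.convertScaleAbs(b,alpha=.6),'b.png',7)
cv2.imwrite('pics/m2.png',np.vstack([cv2.resize(cv2.imread('pics/a.png')[:266],None,fx=1,fy=1),cv2.imread('pics/b.png')[:266]]))
cv2.imwrite('pics/m3.png',np.vstack([cv2.imread('pics/a.png')[266:],cv2.imread('pics/b.png')[266:]]))
```

```text
(no output)
```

View pics/m2.png

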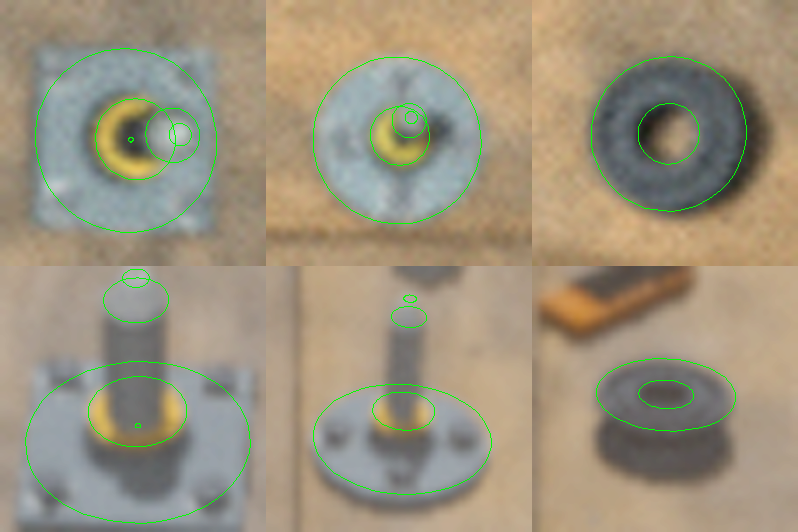

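View pics/m3.png

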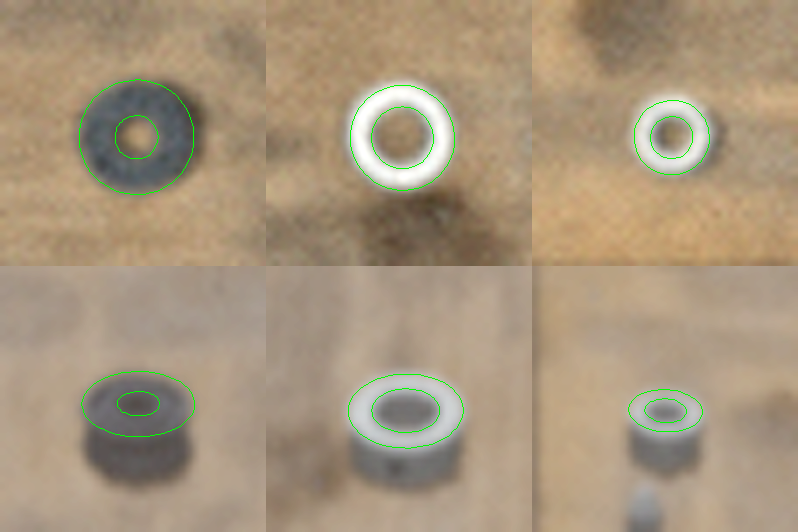

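The circles now fit in both views. I'll use thick (466,-377), thin (591,-118), large pulley (609,206), small pulley (463,-15), large collar (465,-209) and small collar (605,18). I'm starting with the large pulley.

move_arm --moves '[16,-34,3.5,0,90,16,-34,3.5,0,90,16,-34,3.5,0,90,16,-34,3.5,0,90,16,-34,3.5,0,90,16,-34,3.5,0,90,16,-34,3.5,0,90,16,-34,3.5,0,90]'

```text
clock: 2.13
ee_pos: [352.1, -336.5, 186.7]
ee_rot: [[1.0, 0.001, 0.0], [0.001, -1.0, -0.001], [0.0, 0.001, -1.0]]
wrist_force: [0.9, -0.0, 0.2]
opening: 90.4
grip_force: 0.0
```

move_arm --moves '[16,-34,3.5,0,90,16,-34,3.5,0,90,16,-34,3.5,0,90,16,-34,3.5,0,90,16,-34,3.5,0,90,16,-34,3.5,0,90,16,-34,3.5,0,90,16,-34,3.5,0,90]'

```text
clock: 2.8
ee_pos: [480.1, -64.4, 158.8]
ee_rot: [[1.0, 0.001, 0.001], [0.001, -1.0, -0.0], [0.001, 0.0, -1.0]]
wrist_force: [0.9, -0.2, -0.1]
opening: 89.9
grip_force: 0.0
```

move_arm --moves '[16,-34,3.5,0,90,16,-34,3.5,0,90,16,-34,3.5,0,90,16,-34,3.5,0,90,16,-34,3.5,0,90,16,-34,3.5,0,90,16,-34,3.5,0,90,16,-34,3.5,0,90]'

```text
clock: 3.47
ee_pos: [607.9, 207.7, 130.4]
ee_rot: [[1.0, 0.001, 0.0], [0.001, -1.0, -0.0], [0.0, 0.0, -1.0]]
wrist_force: [1.3, -0.0, 0.4]
opening: 89.9
grip_force: 0.0
```

move_arm --moves '[1.2,0,30,0,90,0,0,35,0,90,0,0,30,0,90,0,0,20,0,90,0,0,11,0,90,0,0,0,0,90,0,0,0,0,64,0,0,0,0,60]' --newtons 25

```text
clock: 4.13
ee_pos: [609.3, 206.4, 5.7]
ee_rot: [[1.0, 0.001, 0.002], [0.001, -1.0, 0.001], [0.002, -0.001, -1.0]]
wrist_force: [0.6, -1.1, -0.2]
opening: 78.8
grip_force: 0.0
```

move_arm --moves '[0,0,0,0,60,0,0,0,0,60,0,0,0,0,60,0,0,0,0,60,0,0,0,0,60,0,0,0,0,60,0,0,0,0,60,0,0,0,0,60]'

```text
clock: 4.8
ee_pos: [609.2, 206.6, 5.8]
ee_rot: [[1.0, 0.001, 0.002], [0.001, -1.0, 0.001], [0.002, -0.001, -1.0]]
wrist_force: [-0.6, -0.4, 5.3]
opening: 65.2
grip_force: 25.0
```

move_arm --moves '[0,0,10,0,60,0,0,-25,0,60,0,0,-30,0,60,0,0,-30,0,60,0,0,-25,0,60,0,0,-15,0,60,0,0,-10,0,60,0,0,0,0,60]' --newtons 35

```text
clock: 5.47
ee_pos: [609.3, 206.3, 131.4]
ee_rot: [[1.0, 0.001, 0.003], [0.001, -1.0, 0.001], [0.003, -0.001, -1.0]]
wrist_force: [-0.3, 0.7, -2.8]
opening: 65.4
grip_force: 35.0
```

My first row there dipped 10 mm by mistake, so the part may have shifted in the fingers. I'll check that at the axle.

move_arm --moves '[-9,36.5,0,0,60,-9,36.5,0,0,60,-9,36.5,0,0,60,-9,36.5,0,0,60,-9,36.5,0,0,60,-9,36.5,0,0,60,-9,36.5,0,0,60,-9,36.5,0,0,60]'

```text
clock: 6.13
ee_pos: [534.6, -87.6, 127.8]
ee_rot: [[1.0, 0.001, -0.003], [0.001, -1.0, 0.0], [-0.003, -0.0, -1.0]]
wrist_force: [1.1, 0.2, -3.0]
opening: 65.4
grip_force: 35.0
```

move_arm --moves '[-9,36.5,0,0,60,-9,36.5,0,0,60,-9,36.5,0,0,60,-9,36.5,0,0,60,-9,36.5,0,0,60,-9,36.5,0,0,60,-9,30,0,0,60,0,0,0,0,60]'

```text
clock: 6.8
ee_pos: [468.9, -343.0, 127.6]
ee_rot: [[1.0, -0.01, -0.004], [-0.01, -1.0, -0.003], [-0.004, 0.003, -1.0]]
wrist_force: [-0.2, -0.4, -2.9]
opening: 65.6
grip_force: 35.0
```

Run:
```python
from h import *
import ov
b=shot('side','s1.png'); s=r.sense(); p=s['ee_pos']; print(p, s['wrist_force'])
print(r.pinpoint('large_pulley','side')[:2])
z=p[2]-5.8
P={'x':(p[0],p[1],[(z,33),(z+28,33),(z+28,13)])}
ov.mont(P,'side',b,'q.png',8,48)
im=cv2.imread('pics/q.png')
c=np.round(proj('side',(466,-377,70))).astype(int)
h=36;S=9;cr=cv2.resize(b[c[1]-h-10:c[1]+h-10,c[0]-h:c[0]+h],None,fx=8,fy=8,interpolation=cv2.INTER_CUBIC)
def circ(x,y,z,rad,col):
    q=np.array([(proj('side',(x+rad*np.cos(a),y+rad*np.sin(a),z))-c+[h,h+10]+.5)*8 for a in np.linspace(0,6.28,60)])
    cv2.polylines(cr,[q.astype(int)],True,col,1)
circ(p[0],p[1],z,33,(0,255,0));circ(p[0],p[1],z+28,33,(0,255,0));circ(466,-377,84,4.5,(0,0,255));circ(466,-377,8,39,(0,0,255))
cv2.imwrite('pics/q1.png',cr)
```

```text
[ 470.50222239 -339.02263717  127.5329643 ] [ 0.64141385  0.49612221 -2.18070886]
[{'centre': [468.3, -344.4, 127.3], 'conf': 0.74}]
```

View pics/q1.png

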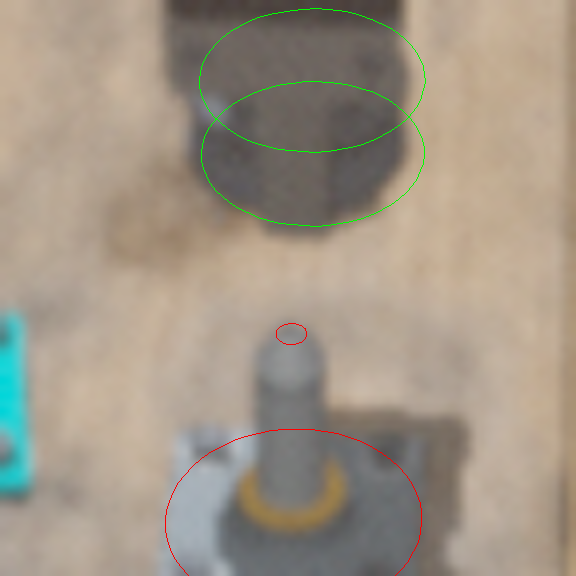

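move_arm --moves '[-3,15,2,0,60,-2,15,2,0,60,-1,7,2,0,60,0,0,2,0,60,0,0,0,0,60,0,0,0,0,60,0,0,0,0,60,0,0,0,0,60]'

```text
clock: 7.57
ee_pos: [468.4, -371.2, 121.8]
ee_rot: [[1.0, 0.002, 0.0], [0.002, -1.0, 0.0], [0.0, -0.0, -1.0]]
wrist_force: [0.4, -0.4, -3.0]
opening: 65.5
grip_force: 35.0
```

```bash
cat > chk.py <<'E'
from h import *
import sys
def chk(cam,ax,shaft,part,hh,rad,fn,off=5.8,h=36,S=8):
    b=r.capture(cam); s=r.sense(); p=s['ee_pos']; z=p[2]-off
    print(np.round(p,1),np.round(s['wrist_force'],1),np.round(s['ee_rot'],3).tolist())
    print([(np.round(d['centre'],1),d['conf']) for d in r.pinpoint(part,cam)[:2]])
    c=np.round((proj(cam,(ax[0],ax[1],50))+proj(cam,(p[0],p[1],z)))/2).astype(int)
    cr=cv2.resize(b[c[1]-h:c[1]+h,c[0]-h:c[0]+h],None,fx=S,fy=S,interpolation=cv2.INTER_CUBIC)
    def circ(x,y,z,rad,col):
        q=np.array([(proj(cam,(x+rad*np.cos(a),y+rad*np.sin(a),z))-c+h+.5)*S for a in np.linspace(0,6.28,60)])
        cv2.polylines(cr,[q.astype(int)],True,col,1)
    circ(p[0],p[1],z,rad,(0,255,0));circ(p[0],p[1],z+hh,rad,(0,255,0))
    for zz,rr in shaft: circ(ax[0],ax[1],zz,rr,(0,0,255))
    cv2.imwrite('pics/'+fn,cr)
TK=((466,-377),[(84,4.5),(8,39),(22,17)]); TN=((591,-118),[(77,3),(8,36),(22,12.5)])
E
python3 -c "
from chk import *
chk('side',*TK,'large_pulley',28,33,'q2.png')"
```

```text
[ 468.3 -371.4  121.8] [-0.3 -0.3 -2.7] [[1.0, 0.002, 0.0], [0.002, -1.0, 0.0], [0.0, -0.0, -1.0]]
[(array([ 467.8, -374.1,  121.3]), 0.75)]
```

View pics/q2.png

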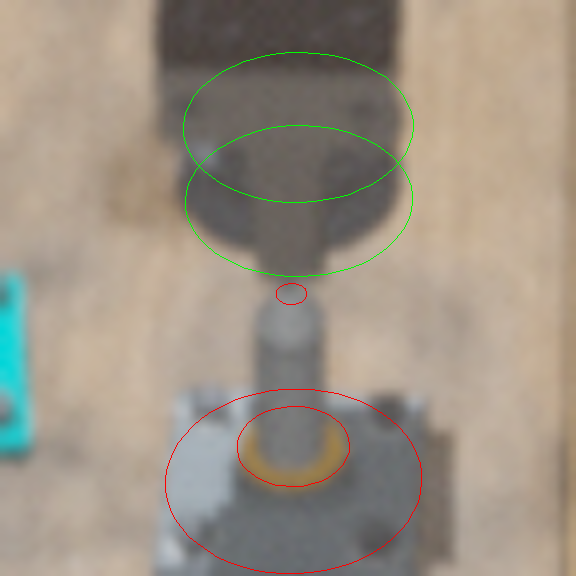

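move_arm --moves '[0,5.6,0,0,60,0,0,10,0,60,0,0,10,0,60,0,0,10,0,60,0,0,10,0,60,0,0,5,0,60,0,0,0,0,60,0,0,0,0,60]'

```text
clock: 8.33
ee_pos: [467.8, -377.3, 75.9]
ee_rot: [[1.0, 0.001, -0.001], [0.001, -1.0, 0.001], [-0.001, -0.001, -1.0]]
wrist_force: [0.2, 0.4, -1.6]
opening: 65.3
grip_force: 35.0
```

```bash
python3 -c "
from chk import *
chk('side',*TK,'large_pulley',28,33,'q3.png',3)"
```

```text
[ 468.1 -377.6   76.5] [ 0.8 -0.5 -1.9] [[1.0, 0.001, 0.0], [0.001, -1.0, 0.0], [0.0, -0.0, -1.0]]
[(array([ 468.2, -376.8,   74. ]), 0.73)]
```

View pics/q3.png

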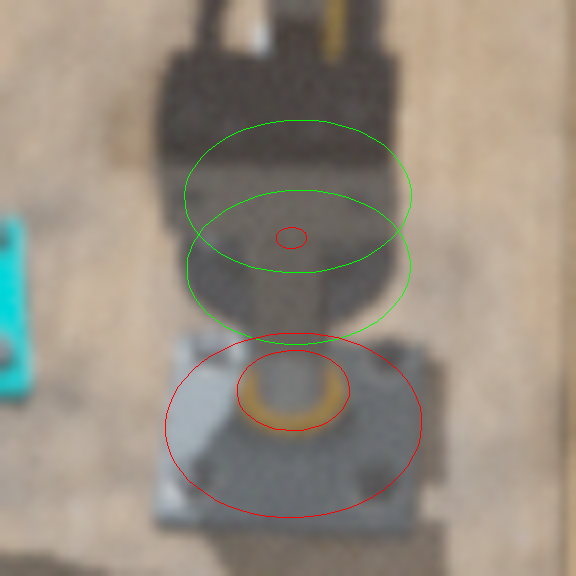

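The tip has entered the bore with no force showing. I'll keep sliding down.

move_arm --moves '[0,0,5,0,60,0,0,5,0,60,0,0,5,0,60,0,0,5,0,60,0,0,5,0,60,0,0,0,0,60,0,0,0,0,60,0,0,0,0,60]'

```text
clock: 9.1
ee_pos: [468.0, -377.6, 51.6]
ee_rot: [[1.0, 0.001, 0.0], [0.001, -1.0, -0.0], [0.0, 0.0, -1.0]]
wrist_force: [1.1, -0.4, -2.3]
opening: 65.0
grip_force: 35.0
```

move_arm --moves '[0,0,5,0,60,0,0,5,0,60,0,0,5,0,60,0,0,4,0,60,0,0,2,0,60,0,0,1,0,60,0,0,0,0,60,0,0,0,0,60]'

```text
clock: 9.77
ee_pos: [468.1, -377.6, 29.6]
ee_rot: [[1.0, 0.001, 0.0], [0.001, -1.0, -0.0], [0.0, 0.0, -1.0]]
wrist_force: [0.7, -0.1, -3.8]
opening: 65.2
grip_force: 35.0
```

move_arm --moves '[0,0,1,0,60,0,0,1,0,60,0,0,1,0,60,0,0,0,0,60,0,0,0,0,60,0,0,0,0,60,0,0,0,0,60,0,0,0,0,60]'

```text
clock: 10.43
ee_pos: [468.0, -377.6, 26.6]
ee_rot: [[1.0, 0.001, 0.0], [0.001, -1.0, -0.0], [0.0, 0.0, -1.0]]
wrist_force: [-1.0, 0.7, -2.6]
opening: 65.4
grip_force: 35.0
```

move_arm --moves '[0,0,1,0,60,0,0,1,0,60,0,0,1,0,60,0,0,0,0,60,0,0,0,0,60,0,0,0,0,60,0,0,0,0,60,0,0,0,0,60]'

```text
clock: 11.1
ee_pos: [468.0, -377.6, 23.6]
ee_rot: [[1.0, 0.001, 0.0], [0.001, -1.0, -0.0], [0.0, 0.0, -1.0]]
wrist_force: [0.1, -0.2, -3.5]
opening: 65.2
grip_force: 35.0
```

move_arm --moves '[0,0,1,0,60,0,0,0.8,0,60,0,0,0,0,60,0,0,0,0,60,0,0,0,0,66,0,0,0,0,72,0,0,0,0,80,0,0,0,0,90]'

```text
clock: 11.77
ee_pos: [468.1, -377.7, 21.8]
ee_rot: [[1.0, 0.001, 0.0], [0.001, -1.0, -0.0], [0.0, 0.0, -1.0]]
wrist_force: [0.6, 0.2, -1.1]
opening: 83.0
grip_force: 0.0
```

move_arm --moves '[0,0,0,0,90,0,0,0,0,90,0,0,-15,0,90,0,0,-25,0,90,0,0,-30,0,90,0,0,-25,0,90,0,0,-10,0,90,0,0,0,0,90]'

```text
clock: 12.43
ee_pos: [469.4, -378.7, 129.4]
ee_rot: [[1.0, 0.001, 0.004], [0.001, -1.0, -0.003], [0.004, 0.003, -1.0]]
wrist_force: [0.1, -0.8, 0.5]
opening: 89.6
grip_force: 0.0
```

Run:
```python
from h import *
shot('top','t2.png');b=shot('side','s2.png');print(r.sense()['ee_pos'],[(d['centre'],d['conf']) for d in r.pinpoint('large_pulley','side')])
c=np.round(proj('side',(467,-377,40))).astype(int);h=30
cr=cv2.resize(b[c[1]-h:c[1]+h,c[0]-h:c[0]+h],None,fx=8,fy=8,interpolation=cv2.INTER_CUBIC)
for z,rad in [(22,33),(50,33),(74,11)]:
    q=np.array([(proj('side',(467+rad*np.cos(a),-377+rad*np.sin(a),z))-c+h+.5)*8 for a in np.linspace(0,6.28,60)])
    cv2.polylines(cr,[q.astype(int)],True,(0,255,0),1)
cv2.imwrite('pics/q4.png',cr)
```

```text
[ 467.4208406  -377.35819896  126.01947834] [([466.6, -379.9, 23.6], 0.77)]
```

View pics/q4.png

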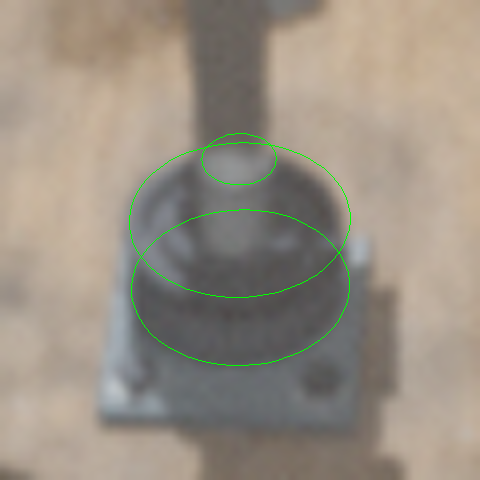

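The pulley sits on the shoulder, with its lower arc matching z = 22. Next is the small pulley.

move_arm --moves '[-1,-30,0,0,90,-1,-36,0,0,90,-1,-36,0,0,90,-1,-36,0,0,90,0,-36,0,0,90,0,-36,0,0,90,0,-36,0,0,90,0,-36,0,0,90]'

```text
clock: 13.25
ee_pos: [462.1, -93.7, 125.1]
ee_rot: [[1.0, 0.001, -0.003], [0.001, -1.0, 0.001], [-0.003, -0.001, -1.0]]
wrist_force: [0.3, 0.3, 0.4]
opening: 89.4
grip_force: 0.0
```

move_arm --moves '[0,-36,0,0,90,0,-30,0,0,90,0,-14.4,0,0,80,0,0,0,0,80,0,0,15,0,80,0,0,15,0,76,0,0,0,0,76,0,0,0,0,76]'

```text
clock: 13.92
ee_pos: [462.3, -16.2, 95.5]
ee_rot: [[1.0, -0.0, -0.004], [-0.0, -1.0, -0.0], [-0.004, 0.0, -1.0]]
wrist_force: [0.1, 0.7, 0.5]
opening: 76.0
grip_force: 0.0
```

move_arm --moves '[1,-1,25,0,76,0,0,28,0,76,0,0,25,0,76,0,0,12.5,0,76,0,0,0,0,76,0,0,0,0,60,0,0,0,0,40,0,0,0,0,40]' --newtons 25

```text
clock: 14.58
ee_pos: [465.7, -14.4, 7.5]
ee_rot: [[1.0, 0.0, 0.002], [0.0, -1.0, -0.0], [0.002, 0.0, -1.0]]
wrist_force: [0.1, -0.2, 0.1]
opening: 58.0
grip_force: 0.0
```

move_arm --moves '[0,0,0,0,40,0,0,0,0,40,0,0,0,0,40,0,0,0,0,40,0,0,0,0,40,0,0,0,0,40,0,0,0,0,40,0,0,0,0,40]'

```text
clock: 15.25
ee_pos: [465.5, -14.3, 7.3]
ee_rot: [[1.0, 0.001, 0.002], [0.001, -1.0, -0.0], [0.002, 0.0, -1.0]]
wrist_force: [-0.8, -0.0, 7.9]
opening: 47.6
grip_force: 25.0
```

move_arm --moves '[0,0,-18,0,40,0,0,-25,0,40,0,0,-30,0,40,0,0,-25,0,40,0,0,-18,0,40,0,0,0,0,40,24,20,0,0,40,24,20,0,0,40]' --newtons 35

```text
clock: 15.92
ee_pos: [512.0, -53.7, 122.0]
ee_rot: [[1.0, 0.004, -0.001], [0.004, -1.0, -0.0], [-0.001, 0.0, -1.0]]
wrist_force: [0.5, 0.5, -2.0]
opening: 47.0
grip_force: 35.0
```

move_arm --moves '[24,20,0,0,40,24,20,0,0,40,20,14,0,0,40,12,10,0,0,40,0,0,0,0,40,0,0,0,0,40,0,0,0,0,40,0,0,0,0,40]'

```text
clock: 16.58
ee_pos: [591.5, -116.8, 121.7]
ee_rot: [[1.0, 0.002, -0.002], [0.002, -1.0, 0.001], [-0.002, -0.001, -1.0]]
wrist_force: [-0.7, 0.5, -2.0]
opening: 47.1
grip_force: 35.0
```

```bash
python3 -c "
from chk import *
chk('side',*TN,'small_pulley',24,24,'q5.png',6)"
```

```text
[ 591.7 -117.   122. ] [ 0.4 -0.  -2. ] [[1.0, 0.002, -0.001], [0.002, -1.0, 0.0], [-0.001, -0.0, -1.0]]
[(array([ 592.4, -114.2,  112.6]), 0.42)]
```

View pics/q5.png

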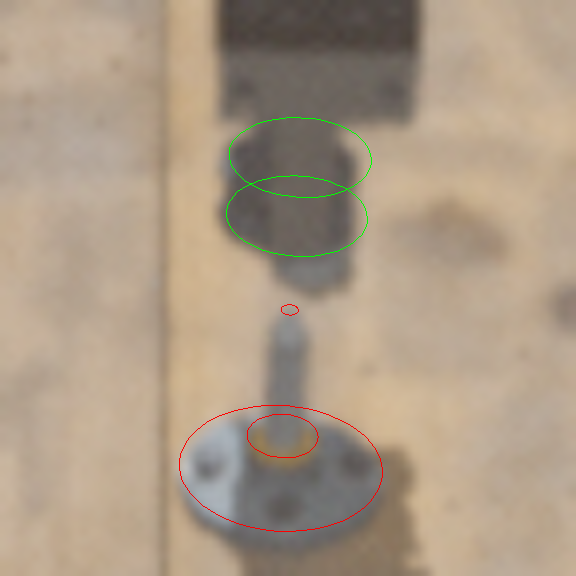

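move_arm --moves '[1.8,1.2,0,0,40,0,0,10,0,40,0,0,10,0,40,0,0,8,0,40,0,0,6,0,40,0,0,5,0,40,0,0,5,0,40,0,0,0,0,40]'

```text
clock: 17.35
ee_pos: [593.8, -119.1, 76.9]
ee_rot: [[1.0, 0.001, -0.002], [0.001, -1.0, 0.0], [-0.002, -0.0, -1.0]]
wrist_force: [-0.2, 0.5, -1.8]
opening: 47.1
grip_force: 35.0
```

```bash
python3 -c "
from chk import *
chk('side',*TN,'small_pulley',24,24,'q6.png',6)"
```

```text
[ 594.1 -119.2   77.6] [-0.2  0.  -1.6] [[1.0, 0.001, -0.001], [0.001, -1.0, 0.0], [-0.001, -0.0, -1.0]]
[(array([ 468.5, -377.8,   22.5]), 0.56), (array([ 592.2, -115.5,   68.8]), 0.48)]
```

View pics/q6.png

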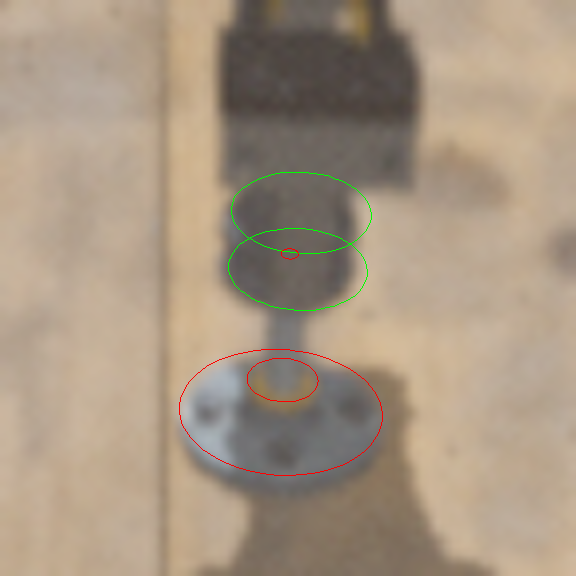

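move_arm --moves '[0,-0.5,5,0,40,0,0,5,0,40,0,0,5,0,40,0,0,5,0,40,0,0,5,0,40,0,0,0,0,40,0,0,0,0,40,0,0,0,0,40]'

```text
clock: 18.12
ee_pos: [594.6, -118.8, 53.3]
ee_rot: [[1.0, 0.001, 0.0], [0.001, -1.0, -0.0], [0.0, 0.0, -1.0]]
wrist_force: [-0.5, -0.3, -2.1]
opening: 47.3
grip_force: 35.0
```

move_arm --moves '[0,0,5,0,40,0,0,5,0,40,0,0,4,0,40,0,0,3,0,40,0,0,2,0,40,0,0,0,0,40,0,0,0,0,40,0,0,0,0,40]'

```text
clock: 18.78
ee_pos: [594.6, -118.8, 34.4]
ee_rot: [[1.0, 0.001, 0.0], [0.001, -1.0, -0.0], [0.0, 0.0, -1.0]]
wrist_force: [-0.1, -0.7, -2.0]
opening: 47.2
grip_force: 35.0
```

move_arm --moves '[0,0,1.5,0,40,0,0,1.5,0,40,0,0,1.5,0,40,0,0,1,0,40,0,0,0,0,40,0,0,0,0,40,0,0,0,0,40,0,0,0,0,40]'

```text
clock: 19.45
ee_pos: [594.6, -118.8, 29.3]
ee_rot: [[1.0, 0.001, 0.0], [0.001, -1.0, -0.0], [0.0, 0.0, -1.0]]
wrist_force: [-3.1, -0.4, 6.4]
opening: 47.2
grip_force: 35.0
```

move_arm --moves '[0,0,1,0,40,0,0,1,0,40,0,0,1,0,40,0,0,0,0,40,0,0,0,0,40,0,0,0,0,40,0,0,0,0,40,0,0,0,0,40]'

```text
clock: 20.12
ee_pos: [594.8, -118.8, 29.1]
ee_rot: [[1.0, 0.001, 0.0], [0.001, -1.0, -0.001], [0.0, 0.001, -1.0]]
wrist_force: [-9.1, 1.5, 25.3]
opening: 47.3
grip_force: 35.0
```

It seated at 22 + 7.3 mm as expected. I'll release it and go to the large collar.

move_arm --moves '[0,0,-3,0,40,0,0,0,0,52,0,0,0,0,66,0,0,0,0,80,0,0,0,0,80,0,0,-15,0,80,0,0,-25,0,80,0,0,-25,0,80]'

```text
clock: 20.78
ee_pos: [593.5, -118.6, 93.1]
ee_rot: [[1.0, 0.001, -0.003], [0.001, -1.0, 0.001], [-0.003, -0.001, -1.0]]
wrist_force: [0.5, 0.0, -0.6]
opening: 80.0
grip_force: 0.0
```

move_arm --moves '[0,0,-20,0,80,0,0,-11,0,80,-23,16,0,0,80,-26,18,0,0,80,-26,18,0,0,80,-26,18,0,0,80,-18,13,0,0,76,-9,6,0,0,72]'

```text
clock: 21.45
ee_pos: [463.5, -210.0, 124.0]
ee_rot: [[1.0, -0.003, -0.003], [-0.003, -1.0, -0.0], [-0.003, 0.0, -1.0]]
wrist_force: [-0.3, 0.4, 0.4]
opening: 72.7
grip_force: 0.0
```

Run:
```python
from h import *
import time
b=shot('side','s3.png');print(r.sense()['ee_pos'],[(d['centre'],d['conf']) for d in r.pinpoint('small_pulley','side')],[(d['centre'],d['conf']) for d in r.pinpoint('large_collar','side')])
def cr(ctr,cs,h=25):
    c=np.round(proj('side',ctr)).astype(int)
    a=cv2.resize(b[c[1]-h:c[1]+h,c[0]-h:c[0]+h],None,fx=8,fy=8,interpolation=cv2.INTER_CUBIC)
    for z,rad in cs:
        q=np.array([(proj('side',(ctr[0]+rad*np.cos(t),ctr[1]+rad*np.sin(t),z))-c+h+.5)*8 for t in np.linspace(0,6.28,60)])
        cv2.polylines(a,[q.astype(int)],True,(0,255,0),1)
    return a
cv2.imwrite('pics/q7.png',np.hstack([cr((591,-118,40),[(22,24),(46,24)]),cr((465,-209,20),[(0,22),(20,22)])]))
```

```text
[ 463.10168058 -210.43800757  124.12202748] [([596.9, -115.0, 22.0], 0.57)] [([465.7, -208.3, 1.2], 0.5)]
```

View pics/q7.png

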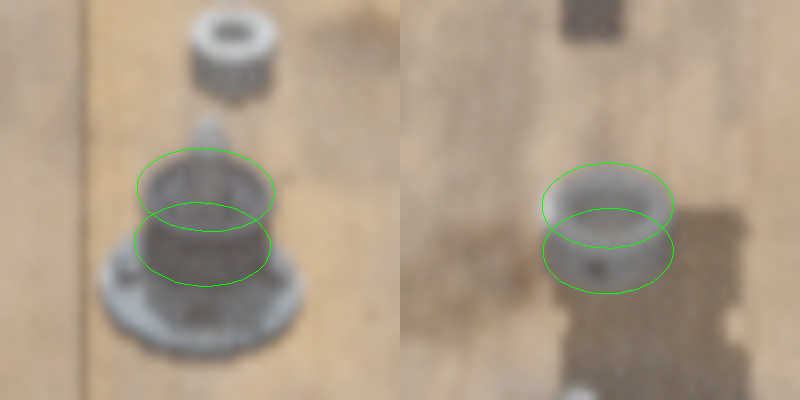

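move_arm --moves '[3,-1.2,20,0,72,0,0,30,0,72,0,0,30,0,72,0,0,25,0,72,0,0,14,0,72,0,0,0,0,56,0,0,0,0,38,0,0,0,0,38]' --newtons 25

```text
clock: 22.27
ee_pos: [471.3, -206.0, 6.4]
ee_rot: [[1.0, 0.003, 0.002], [0.003, -1.0, -0.0], [0.002, 0.0, -1.0]]
wrist_force: [-0.1, -0.1, 0.2]
opening: 53.9
grip_force: 0.0
```

move_arm --moves '[0,0,0,0,38,0,0,0,0,38,0,0,0,0,38,0,0,0,0,38,0,0,0,0,38,0,0,0,0,38,0,0,0,0,38,0,0,0,0,38]'

```text
clock: 22.93
ee_pos: [470.9, -207.0, 6.9]
ee_rot: [[1.0, 0.001, 0.003], [0.001, -1.0, -0.001], [0.003, 0.001, -1.0]]
wrist_force: [0.2, 0.5, 7.0]
opening: 42.7
grip_force: 24.8
```

move_arm --moves '[0,0,-18,0,38,0,0,-25,0,38,0,0,-30,0,38,0,0,-25,0,38,0,0,-20,0,38,0,0,0,0,38,0,30,0,0,38,0,38,0,0,38]' --newtons 30

```text
clock: 23.6
ee_pos: [469.8, -272.1, 123.5]
ee_rot: [[1.0, 0.007, -0.001], [0.007, -1.0, 0.002], [-0.001, -0.002, -1.0]]
wrist_force: [1.0, -1.3, -1.9]
opening: 42.6
grip_force: 29.8
```

move_arm --moves '[0,38,0,0,38,0,36,0,0,38,0.5,20,0,0,38,0.5,8,0,0,38,0,0,0,0,38,0,0,0,0,38,0,0,0,0,38,0,0,0,0,38]'

```text
clock: 24.27
ee_pos: [471.2, -374.4, 123.6]
ee_rot: [[1.0, 0.004, -0.0], [0.004, -1.0, 0.001], [-0.0, -0.001, -1.0]]
wrist_force: [-0.2, -0.4, -1.8]
opening: 42.5
grip_force: 29.8
```

```bash
python3 -c "
from chk import *
chk('side',*TK,'large_collar',20,22,'q8.png',6.9)"
```

```text
[ 471.2 -374.8  123.8] [-0.5  0.2 -2. ] [[1.0, 0.004, -0.0], [0.004, -1.0, 0.001], [-0.0, -0.001, -1.0]]
[(array([ 463.1, -373.1,  117. ]), 0.67), (array([ 596.4, -118.7,    0.8]), 0.38)]
```

View pics/q8.png

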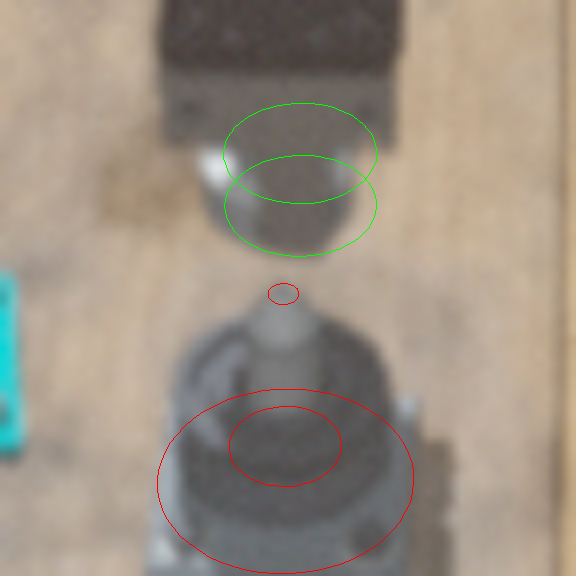

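move_arm --moves '[0.9,2.9,0,0,38,0,0,10,0,38,0,0,10,0,38,0,0,8,0,38,0,0,6,0,38,0,0,5,0,38,0,0,5,0,38,0,0,0,0,38]'

```text
clock: 25.03
ee_pos: [471.1, -378.9, 78.4]
ee_rot: [[1.0, 0.001, -0.002], [0.001, -1.0, 0.001], [-0.002, -0.001, -1.0]]
wrist_force: [-0.3, -0.1, -2.7]
opening: 42.5
grip_force: 29.7
```

move_arm --moves '[0,0,0,0,38,0,0,3,0,38,0,0,3,0,38,0,0,0,0,38,0,0,0,0,38,0,0,0,0,38,0,0,0,0,38,0,0,0,0,38]'

```text
clock: 25.7
ee_pos: [471.6, -379.1, 73.6]
ee_rot: [[1.0, 0.001, -0.0], [0.001, -1.0, 0.001], [-0.0, -0.001, -1.0]]
wrist_force: [1.1, 3.6, -2.8]
opening: 42.6
grip_force: 29.8
```

move_arm --moves '[0.4,-1.4,0,0,38,0,0,3,0,38,0,0,3,0,38,0,0,3,0,38,0,0,2,0,38,0,0,0,0,38,0,0,0,0,38,0,0,0,0,38]'

```text
clock: 26.37
ee_pos: [472.2, -378.5, 62.9]
ee_rot: [[1.0, 0.001, 0.0], [0.001, -1.0, -0.0], [0.0, 0.0, -1.0]]
wrist_force: [0.3, 1.1, -1.1]
opening: 42.6
grip_force: 29.8
```

move_arm --moves '[0,0,2,0,38,0,0,1.5,0,38,0,0,1.5,0,38,0,0,1,0,38,0,0,0,0,38,0,0,0,0,38,0,0,0,0,38,0,0,0,0,38]'

```text
clock: 27.03
ee_pos: [472.1, -378.3, 57.0]
ee_rot: [[1.0, 0.001, 0.0], [0.001, -1.0, -0.0], [0.0, 0.0, -1.0]]
wrist_force: [-1.1, 0.5, 2.5]
opening: 42.7
grip_force: 29.8
```

Contact came at 57.0, as predicted (50 + 6.9). A light press, then release and on to the small collar.

move_arm --moves '[0,0,1,0,38,0,0,0,0,38,0,0,0,0,50,0,0,0,0,64,0,0,0,0,74,0,0,0,0,74,0,0,-15,0,74,0,0,-20,0,74]'

```text
clock: 27.7
ee_pos: [470.7, -377.2, 89.1]
ee_rot: [[1.0, 0.001, -0.003], [0.001, -1.0, 0.003], [-0.003, -0.003, -1.0]]
wrist_force: [0.8, 0.6, 0.6]
opening: 73.9
grip_force: 0.0
```

move_arm --moves '[0,0,-20,0,74,0,0,-15,0,74,0,0,0,0,74,10,-30,0,0,74,12,-36,0,0,74,12,-36,0,0,74,12,-36,0,0,74,12,-36,0,0,74]'

```text
clock: 28.37
ee_pos: [529.6, -202.4, 124.6]
ee_rot: [[1.0, 0.0, -0.001], [0.0, -1.0, 0.0], [-0.001, -0.0, -1.0]]
wrist_force: [1.0, -0.2, -1.3]
opening: 74.1
grip_force: 0.0
```

move_arm --moves '[12,-36,0,0,74,12,-36,0,0,74,12,-36,0,0,74,12,-36,0,0,74,12,-36,0,0,74,10,-30,0,0,70,5,-12,0,0,66,0,0,0,0,60]'

```text
clock: 29.03
ee_pos: [604.9, 22.3, 124.8]
ee_rot: [[1.0, 0.007, -0.001], [0.007, -1.0, 0.002], [-0.001, -0.002, -1.0]]
wrist_force: [0.0, -0.2, 0.1]
opening: 61.5
grip_force: 0.0
```

Run:
```python
from h import *
b=shot('side','s4.png');s=r.sense();print(s['clock'],s['ee_pos'],[(d['centre'],d['conf']) for d in r.pinpoint('large_collar','side')],[(d['centre'],d['conf']) for d in r.pinpoint('small_collar','side')])
def cr(ctr,cs,h=25):
    c=np.round(proj('side',ctr)).astype(int)
    a=cv2.resize(b[c[1]-h:c[1]+h,c[0]-h:c[0]+h],None,fx=8,fy=8,interpolation=cv2.INTER_CUBIC)
    for z,rad in cs:
        q=np.array([(proj('side',(ctr[0]+rad*np.cos(t),ctr[1]+rad*np.sin(t),z))-c+h+.5)*8 for t in np.linspace(0,6.28,60)])
        cv2.polylines(a,[q.astype(int)],True,(0,255,0),1)
    return a
cv2.imwrite('pics/q9.png',np.hstack([cr((466,-377,50),[(22,33),(50,22),(70,22)]),cr((605,18,20),[(0,16),(20,16)])]))
```

```text
29.0833 [604.2657402   18.87079525 124.66969507] [([465.3, -379.3, 52.4], 0.72)] [([603.9, 21.0, 5.8], 0.53)]
```

View pics/q9.png

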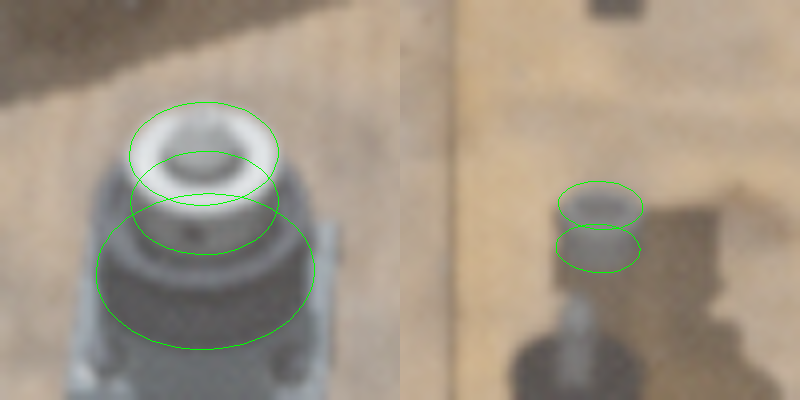

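move_arm --moves '[0,0,15,0,60,0,0,25,0,60,0,0,20,0,60,0,0,10,0,60,0,0,5,0,60,0,0,0,0,60,0,0,0,0,60,0,0,0,0,60]' --newtons 20

```text
clock: 29.85
ee_pos: [605.6, 17.6, 52.0]
ee_rot: [[1.0, 0.0, 0.002], [0.0, -1.0, -0.0], [0.002, 0.0, -1.0]]
wrist_force: [-0.4, -0.5, 0.5]
opening: 60.1
grip_force: 0.0
```

move_arm --moves '[1,0,20,0,60,0,0,17,0,60,0,0,8,0,60,0,0,0,0,60,0,0,0,0,40,0,0,0,0,26,0,0,0,0,26,0,0,0,0,26]'

```text
clock: 30.52
ee_pos: [606.4, 17.9, 6.8]
ee_rot: [[1.0, 0.001, 0.002], [0.001, -1.0, 0.0], [0.002, -0.0, -1.0]]
wrist_force: [0.6, -0.2, -0.3]
opening: 35.6
grip_force: 0.0
```

move_arm --moves '[0,0,0,0,26,0,0,0,0,26,0,0,0,0,26,0,0,0,0,26,0,0,0,0,26,0,0,0,0,26,0,0,0,0,26,0,0,0,0,26]'

```text
clock: 31.18
ee_pos: [606.2, 18.0, 6.6]
ee_rot: [[1.0, 0.001, 0.001], [0.001, -1.0, -0.0], [0.001, 0.0, -1.0]]
wrist_force: [-1.5, 0.4, 4.7]
opening: 31.0
grip_force: 20.0
```

move_arm --moves '[0,0,-18,0,26,0,0,-25,0,26,0,0,-30,0,26,0,0,-25,0,26,0,0,-20,0,26,0,0,0,0,26,-2,25,0,0,26,-4,35,0,0,26]' --newtons 30

```text
clock: 31.85
ee_pos: [599.6, -38.2, 123.2]
ee_rot: [[1.0, 0.008, 0.0], [0.008, -1.0, 0.002], [0.0, -0.002, -1.0]]
wrist_force: [0.2, -0.3, -1.4]
opening: 30.9
grip_force: 30.0
```

move_arm --moves '[-4,35,0,0,26,-3,25,0,0,26,-1,12,0,0,26,0,4,0,0,26,0,0,0,0,26,0,0,0,0,26,0,0,0,0,26,0,0,0,0,26]'

```text
clock: 32.52
ee_pos: [592.1, -115.8, 123.7]
ee_rot: [[1.0, 0.004, 0.0], [0.004, -1.0, 0.001], [0.0, -0.001, -1.0]]
wrist_force: [0.4, 0.5, -1.5]
opening: 31.3
grip_force: 30.0
```

```bash
python3 -c "
from chk import *
chk('side',*TN,'small_collar',20,16,'q10.png',6.6)"
```

```text
[ 592.1 -116.2  123.8] [ 0.4  0.5 -0.6] [[1.0, 0.004, 0.0], [0.004, -1.0, 0.001], [0.0, -0.001, -1.0]]
[(array([ 589.9, -114.5,  119.7]), 0.49)]
```

View pics/q10.png

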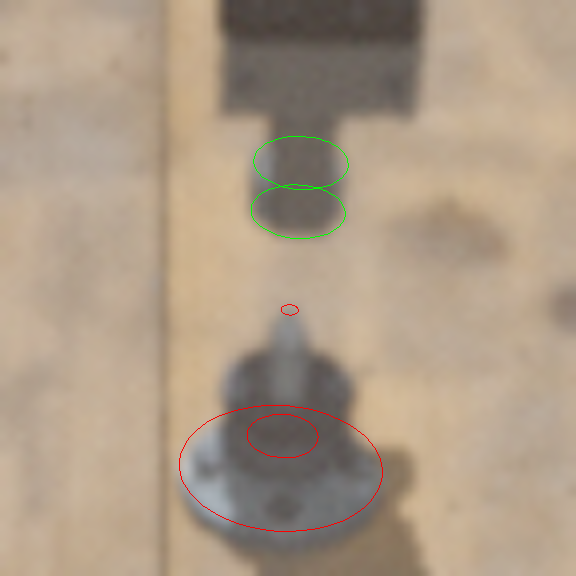

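move_arm --moves '[-0.2,0.8,0,0,26,0,0,10,0,26,0,0,10,0,26,0,0,8,0,26,0,0,6,0,26,0,0,5,0,26,0,0,3,0,26,0,0,0,0,26]'

```text
clock: 33.28
ee_pos: [591.1, -118.8, 80.8]
ee_rot: [[1.0, 0.001, -0.001], [0.001, -1.0, 0.0], [-0.001, -0.0, -1.0]]
wrist_force: [-1.2, 0.7, -0.7]
opening: 31.1
grip_force: 30.0
```

move_arm --moves '[0,0,2,0,26,0,0,2,0,26,0,0,2,0,26,0,0,2,0,26,0,0,0,0,26,0,0,0,0,26,0,0,0,0,26,0,0,0,0,26]'

```text
clock: 33.95
ee_pos: [591.7, -118.9, 73.9]
ee_rot: [[1.0, 0.001, 0.0], [0.001, -1.0, -0.0], [0.0, 0.0, -1.0]]
wrist_force: [-0.5, -0.2, -1.5]
opening: 31.1
grip_force: 30.0
```

move_arm --moves '[0.3,0,3,0,26,0,0,3,0,26,0,0,3,0,26,0,0,2,0,26,0,0,0,0,26,0,0,0,0,26,0,0,0,0,26,0,0,0,0,26]'

```text
clock: 34.62
ee_pos: [592.0, -118.9, 62.9]
ee_rot: [[1.0, 0.001, 0.0], [0.001, -1.0, -0.0], [0.0, 0.0, -1.0]]
wrist_force: [-0.4, -0.1, -0.7]
opening: 31.1
grip_force: 30.0
```

move_arm --moves '[0,0,3,0,26,0,0,3,0,26,0,0,2,0,26,0,0,1.5,0,26,0,0,0,0,26,0,0,0,0,26,0,0,0,0,26,0,0,0,0,26]'

```text
clock: 35.28
ee_pos: [591.9, -118.9, 53.3]
ee_rot: [[1.0, 0.001, 0.0], [0.001, -1.0, -0.0], [0.0, 0.0, -1.0]]
wrist_force: [0.8, -0.3, -1.0]
opening: 31.3
grip_force: 30.0
```

move_arm --moves '[0,0,0.7,0,26,0,0,0.7,0,26,0,0,0.3,0,26,0,0,0,0,26,0,0,0,0,26,0,0,0,0,26,0,0,0,0,26,0,0,0,0,26]'

```text
clock: 35.95
ee_pos: [592.3, -118.9, 52.5]
ee_rot: [[1.0, 0.001, 0.001], [0.001, -1.0, -0.0], [0.001, 0.0, -1.0]]
wrist_force: [-1.8, 0.5, 4.9]
opening: 31.3
grip_force: 30.0
```

move_arm --moves '[0,0,0,0,36,0,0,0,0,48,0,0,0,0,60,0,0,0,0,60,0,0,-15,0,60,0,0,-25,0,60,0,0,-25,0,60,0,0,-15,0,60]'

```text
clock: 36.62
ee_pos: [592.9, -118.9, 133.8]
ee_rot: [[1.0, 0.001, 0.002], [0.001, -1.0, -0.0], [0.002, 0.0, -1.0]]
wrist_force: [0.7, -0.4, 0.6]
opening: 60.2
grip_force: 0.0
```

move_arm --moves '[-20,0,-20,0,60,-30,0,-20,0,60,-30,0,0,0,60,-20,0,0,0,60,0,0,0,0,60,0,0,0,0,60,0,0,0,0,60,0,0,0,0,60]'

```text
clock: 37.28
ee_pos: [492.9, -118.9, 171.5]
ee_rot: [[1.0, 0.001, 0.001], [0.001, -1.0, 0.0], [0.001, -0.0, -1.0]]
wrist_force: [-0.1, -0.2, -0.2]
opening: 59.6
grip_force: 0.0
```

Run:
```python
from h import *
b=shot('side','s5.png');s=r.sense();print(s['clock'],s['ee_pos'])
for n in ['small_pulley','large_pulley','small_collar','large_collar']: print(n,[(d['centre'],d['conf']) for d in r.pinpoint(n,'side')])
def cr(ctr,cs,h=25):
    c=np.round(proj('side',ctr)).astype(int)
    a=cv2.resize(b[c[1]-h:c[1]+h,c[0]-h:c[0]+h],None,fx=8,fy=8,interpolation=cv2.INTER_CUBIC)
    for z,rad in cs:
        q=np.array([(proj('side',(ctr[0]+rad*np.cos(t),ctr[1]+rad*np.sin(t),z))-c+h+.5)*8 for t in np.linspace(0,6.28,60)])
        cv2.polylines(a,[q.astype(int)],True,(0,255,0),1)
    return a
cv2.imwrite('pics/q11.png',np.hstack([cr((466,-377,50),[]),cr((591,-118,45),[(22,24),(46,16),(66,16)])]))
```

```text
37.3333 [ 492.82092171 -118.7980759   171.3710625 ]
small_pulley [([595.6, -116.1, 21.5], 0.5)]
large_pulley [([468.7, -379.5, 23.5], 0.79)]
small_collar [([589.5, -116.3, 49.8], 0.55)]
large_collar [([467.9, -378.1, 50.1], 0.69)]
```

View pics/q11.png

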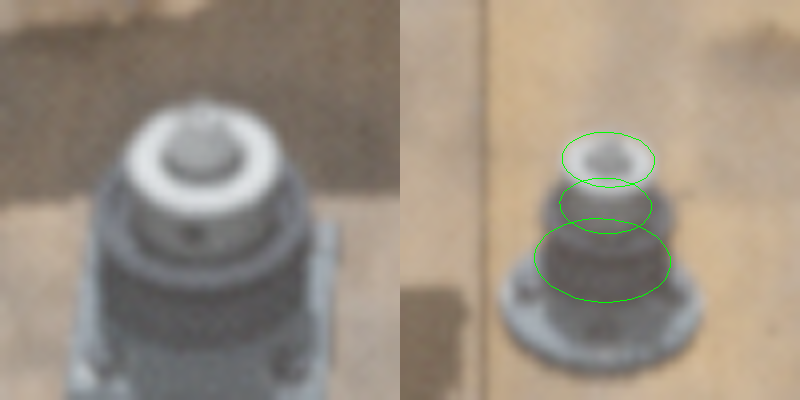

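Both stacks are seated: the thick one at (205,180) and the thin one at (608,220), with each collar flat on its pulley. I'm handing in.

```bash
python3 -c "
from cell import r
print(r.job_done())"
```

```text
the job is handed in; nothing more can be done
None
```

I fitted both pulleys first, then both collars, each down to its stated height on the matching axle, left the tape roll alone and handed in at about 37 s; the hand-in returned no verdict.

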